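Find the shaft flat and hold the collar on it

TASK

Press the gear chamber's hinged cover down until the spring catch keeps it shut by itself. Then pinch the upright drive shaft across its set-screw flat and turn it until the flat faces the front of the drive, the side with the catch. Last, slip the steel collar over the shaft with its set screw on the flat and finish still holding it there, its top flush with the shaft's end, ready for a colleague to tighten the screw; leave the core slice and the small jar alone.

Things in the scene. Friction and masses are not known exactly. Their poses are not given: they have to be found in the camera images.
- drive: Grey geared drive fixed to the bench: case 100 (x) x 170 (y) x 60 mm; origin at the centre of its underside; its own -x is its front (with the catch), +y its left, z up. The motor lies behind (to own x = 120 mm, 71 mm high). The left half of the top carries a bearing boss (68 mm wide, top at z = 72 mm) with the shaft; the right half is the gear chamber under the cover.
- cover (a joint): Opening angle of the cover, rad: 0 = shut, grows as its front edge rises. Aluminium plate 98 (x) x 80 (y) x 5 mm, hinged along the far (+x) edge. A stiff hinge keeps it where it stands; let go shut but not caught, its spring lifts it to about 0.3. The last 0.05 rad pass the spring catch at the front edge (some 10 N at cover_press), which then holds it.
- cover_press (a point): Point on the cover's top face, half-way across, 70 mm from the hinge line and 26 mm in from the front edge: pressing straight down here shuts it. Shut, it lies at drive x = -24, y = -42, z = 65 mm. The catch's bead stands 5 mm above the shut cover, 30 mm in front of this point.
- cover_hinge (a point): Middle of the cover's hinge line (along drive y), at drive x = 46, y = -42, z = 62.5 mm.
- shaft (a joint): Turn of the upright steel shaft about its axis, rad, counter-clockwise from above; 0 = its flat faces the front of the drive (drive -x). Turns with a light drag (0.05 N m) and stays where it is left.
- shaft_flat (a point): The set-screw flat, turning with the shaft: a plane face 13.5 mm wide that runs 30 mm down from the shaft's end; origin on the face, 16 mm below the end, 6.7 mm from the axis; its own -x points out of the flat. The shaft is 20 mm round elsewhere, 16.7 mm across the flat.
- shaft_end (a point): Centre of the shaft's end face, on its axis: drive x = 0, y = 44, z = 112 mm, 40 mm above the boss. The end has a 2 mm chamfer. The point's axes are those of the drive and do not turn with the shaft.
- collar_center (a point): Centre, half-way up, of the steel collar lying on the bench: 44 mm outside, 22.4 mm bore, 22 mm high, 0.16 kg. Own -x points to its set screw, 6 mm thick, half-way up, only partly run in: its point stands 3.7 mm into the bore (7.5 mm from the centre), so the collar passes the shaft only with the screw over the flat (within 0.25 rad).
- collar_screw (a point): Outer end of the collar's set screw: it stands 6 mm out of the collar's side, 28 mm from the collar's centre along the collar's own -x, 11 mm above its underside.
- core_slice: Grey speckled slice of a concrete core, 47 mm across and 24 mm high, loose on the bench; origin at the centre of its underside. Leave it alone.
- jar: White plastic jar with a blue screw cap, 44 mm across and 60 mm high, loose on the bench to the right behind the drive; origin at the centre of its underside. Leave it alone.
There are look-alikes about, which are no part of the job. What is shaped like the part that bears collar_center but blue or orange is not meant.

How it is judged (in metres and radians):
On the way, in this order (a step that is already met when the one before it is completed fails the run):
1. the cover is shut and kept shut by its catch, with nothing touching it (value of joint cover below 0.05 rad and contact force between each of the arm, the fingers and cover below 0.1 N), for 0.3 s.
2. the shaft is turned with its flat to the front (within 0.2 rad) and the fingers press on the flat (value of joint shaft between -0.2 and 0.2 rad and contact force between the fingers and flat_face above 2 N), for 0.2 s.
At the end, for the whole second after the job is handed in: Cover caught shut (under 0.05 rad); flat facing the front within 0.25 rad; collar round the shaft (3 mm, tilt under 0.12 rad), its screw on the flat and to the front within 0.25 rad, its top flush with the shaft end within 4 mm, at rest and still gripped with over 3 N (value of joint cover below 0.05 rad and value of joint shaft between -0.25 and 0.25 rad and horizontal distance between collar_center and shaft_end below 0.003 m and z of collar_center in the frame of shaft_end between -0.015 and -0.007 m and x of collar_screw in the frame of shaft_end below -0.025 m and angle between the x axis of collar_center and the x axis of shaft_flat, either way round below 0.25 rad and angle between collar_center's own z axis and vertical below 0.12 rad and contact force between the fingers and collar above 3 N and linear speed of collar below 0.02 m/s); the arm keeps its last pose, push and grip.
It fails at once if the core slice is disturbed (distance of core_slice from where it was at the start of the episode above 0.02 m).
It fails at once if the jar is disturbed (distance of jar from where it was at the start of the episode above 0.02 m).
It also fails if it takes over 64 s, if anything falls off the work surface, if the arm or the gripper's body presses on something with over 40 N, if the wrist force passes 120 N, or if a joint passes its speed limit or range.

ROBOT

A 7-joint arm with a two-finger parallel gripper is mounted at the origin on a cart in front of the work surface, level with it; the furniture and walls round the work are solid. World frame = base frame: x ahead of the robot, y to its left, z up, the work surface at z = 0. Lengths are in mm, angles in rad, forces in N, time in s.
With the tool pointing down it reaches from about 425 to 925 mm from the base axis. Payload 6.8 kg.
Tool frame: the origin (TCP) lies midway between the tips of the shut fingers; the grasp point (between the pads) lies 19 mm behind it; z points along the fingers, y is the direction in which the jaws open and shut (so a half turn about z gives the same grasp; the last joint's range is limited). The gripper opens to 85 mm and grips with 20 to 120 N. Pads are 22 mm wide; open, the fingers measure 114 mm over their backs; the gripper's body (76 mm by 85 mm) begins 54 mm behind the grasp point. The pads swing forward as they close: fully open they stand 13 mm farther back than shut.
Start: joints at [-1.328, 0.477, 0.022, 1.555, -0.011, 1.109, -0.083], TCP at [231.96, 633.91, 231.308] pointing down, gripper open.
Joint ranges: [-2.96, 2.96], [-0.34, 2.1], [-1.41, 1.46], [0.24, 2.44], [-1.37, 4.51], [0.17, 1.92], [-2.96, 2.96]. Speed limits (rad/s): [2.39, 2.39, 3.14, 3.14, 3.14, 3.14, 3.14].

INTERFACE

Orientations are given as a 3x3 rotation matrix whose columns are the frame's x, y, z axes.
In Python, from rig import env gives the robot as it stands. The module is installed in compiled form; this text tells all that it offers.
- The arm moves only by the tool step_arm, never from a script. Its argument "commands" is a list of rows, each an object with "travel": the shift along the tool's x, y, z in units of 25 mm (1.0 is 25 mm), a list of three; "angular": the turn, a rotation vector about the tool's x, y, z in units of 8 degrees (1.0 is 8 degrees), a list of three; "hand": the finger opening in mm, from 0 to 85.4. A call has exactly 8 rows; each row is the pose to reach, as a shift and turn from the pose commanded when the call began, along the tool's axes at that moment; what a row does not reach only later rows make up. A row lasts 1/8 s, in which the tool goes at most 62.5 mm and 10.7 degrees, less where a joint would pass 70% of its speed; a pose out of reach is approached as far as the arm can. A call with a gripper value outside its range is refused whole. The fingers move at their own pace and stop on an object; "squeeze" is the grip in N (left out, the last holds). Time passes only in rows, so rows that repeat a pose let the fingers close, or fill a call up. It gives the time, the measured TCP pose, the force and the opening at its end, in the units of the state.
- env.state(): the state, without advancing time (a new reading comes with each control period).
- env.read_camera(name): name is "scene" or "top" or "wrist"; returns a dict with "color" (400x640x3 uint8, blue, green, red), "fovy" (degrees; the focal length in pixels is half the picture's height over the tangent of half this angle, whatever the lens; pixels are square), "cx", "cy" (the principal point, pixels), "rvec" (rotation vector, rad) and "tvec" (3), from world to camera coordinates, as OpenCV has them. Camera axes: x right, y down, z forward; pixel columns grow to the right and rows downward; lengths in mm; the calibration is good to about 2 mm. The wrist camera is an equidistant fisheye: a pixel r from the principal point sees the ray r / f radians off the axis. A picture is of the moment at which its call begins. There is no depth.
- env.sign_off(): hands the job in, once; it reports no verdict.
The state is a dict: "time_s": time; "joint_pos": joint angles; "joint_vel": joint speeds; "joint_torque": joint torques, N m; "eef_pos": TCP position; "orientation": TCP orientation; "wrist_force": force on the tool from outside, world axes, zero at the start; "wrist_torque": the same for the moment, N m; "gripper_width": opening from 0.0 (shut) to 1.0 (fully open).
Only numpy, scipy, OpenCV 4.12 (cv2) and the standard library are available. Lean on these libraries where they do the work, as an engineer would, in place of code of your own. Each camera call takes 0.05 s, during which the arm holds its last target.

## Working session

There is one attempt and no reset: what is moved stays moved. The work goes in short steps, Python scripts to look and compute and a tool call to move; the robot and the scene stay as the last step left them, time stands still between calls to the robot, and variables do not carry over. Pictures are saved under pics/ and viewed, and the job is handed in when it is done.

Besides the shell and the picture viewer there is one more tool, called after ">>>" as name([rows], argument=value, ...), one row to a line, values as JSON. step_arm: Moves the arm, as the interface text tells. Its arguments: {"type":"object","properties":{"commands":{"type":"array","items":{"type":"object","properties":{"travel":{"type":"array","items":{"type":"number"}},"angular":{"type":"array","items":{"type":"number"}},"hand":{"type":"number"}}}},"squeeze":{"type":"number"}},"required":["commands"]}

```bash
mkdir -p pics; ls; cat > h.py <<'E'
import numpy as np, cv2
from rig import env
def cam(n):
    c=env.read_camera(n); return c
def K(c):
    h=c['color'].shape[0]; f=h/2/np.tan(np.radians(c['fovy'])/2); return f
def ray(c,u,v,fish=False):
    f=K(c); x=(u-c['cx']);y=(v-c['cy'])
    if fish:
        r=np.hypot(x,y); th=r/f; d=np.array([np.sin(th)*x/(r+1e-9),np.sin(th)*y/(r+1e-9),np.cos(th)])
    else: d=np.array([x/f,y/f,1.])
    R,_=cv2.Rodrigues(np.array(c['rvec'],float)); t=np.array(c['tvec'],float).reshape(3)
    o=-R.T@t; d=R.T@d; return o,d/np.linalg.norm(d)
def onz(c,u,v,z,fish=False):
    o,d=ray(c,u,v,fish); return o+d*(z-o[2])/d[2]
def proj(c,P,fish=False):
    R,_=cv2.Rodrigues(np.array(c['rvec'],float)); t=np.array(c['tvec'],float).reshape(3)
    p=R@np.array(P,float)+t; f=K(c)
    if fish:
        r=np.hypot(p[0],p[1]); th=np.arctan2(r,p[2]); return c['cx']+f*th*p[0]/(r+1e-9), c['cy']+f*th*p[1]/(r+1e-9)
    return c['cx']+f*p[0]/p[2], c['cy']+f*p[1]/p[2]
def st():
    s=env.state(); np.set_printoptions(precision=3,suppress=True)
    for k,v in s.items(): print(k,np.array(v).tolist() if np.ndim(v)==0 else np.round(np.array(v),3).tolist())
    return s
def tri(rs):
    A=np.zeros((3,3));b=np.zeros(3)
    for o,d in rs:
        M=np.eye(3)-np.outer(d,d);A+=M;b+=M@o
    return np.linalg.solve(A,b)
E
python3 - <<'E'
from h import *
st()
for n in ['scene','top','wrist']:
    c=cam(n); cv2.imwrite(f'pics/{n}0.png',c['color']); print(n,c['fovy'],c['cx'],c['cy'],ray(c,c['cx'],c['cy']))
E
```

```text
pics
time_s 0.0
joint_pos [-1.328, 0.478, 0.022, 1.557, -0.011, 1.109, -0.083]
joint_vel [-0.002, -0.0, 0.001, 0.001, -0.0, 0.002, 0.001]
joint_torque [-0.001, -59.645, 1.608, -28.119, 0.012, 0.01, -0.0]
eef_pos [231.784, 633.301, 230.305]
orientation [[-0.939, 0.344, -0.0], [0.344, 0.939, -0.002], [-0.0, -0.002, -1.0]]
wrist_force [-0.385, -0.24, 0.399]
wrist_torque [0.013, -0.016, 0.011]
gripper_width 0.9994173777273657
scene 53.23566481998534 314.28341419376824 204.54081659067435 (array([  17.646, -359.205,  675.149]), array([ 0.621,  0.372, -0.69 ]))
top 51.07213185902458 324.245599446129 200.94668517158777 (array([ 352.411,  -23.143, 1152.765]), array([ 0.171, -0.014, -0.985]))
wrist 65.70646984690485 320.9980035045494 199.72307812634926 (array([166.595, 659.737, 372.643]), array([ 0.261, -0.099, -0.96 ]))
```

View pics/scene0.png

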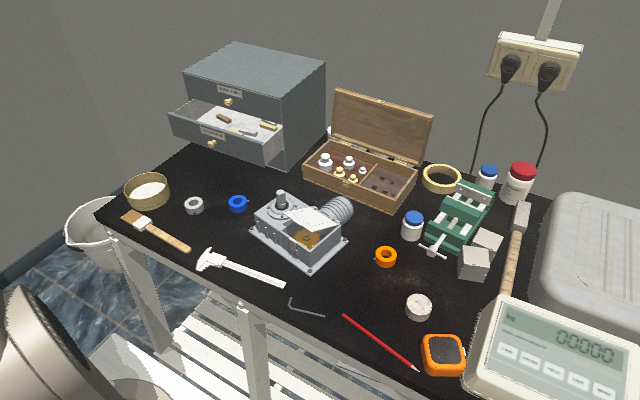

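View pics/top0.png

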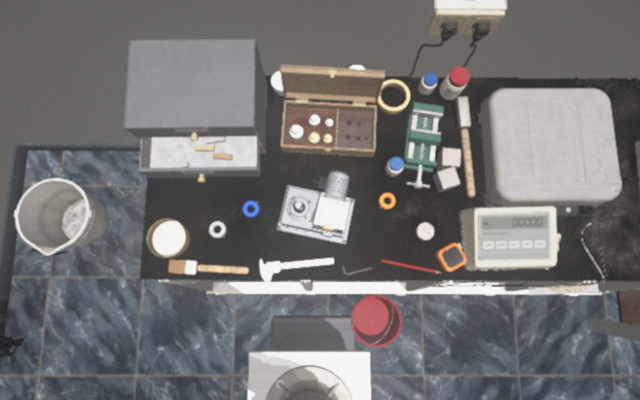

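View pics/wrist0.png

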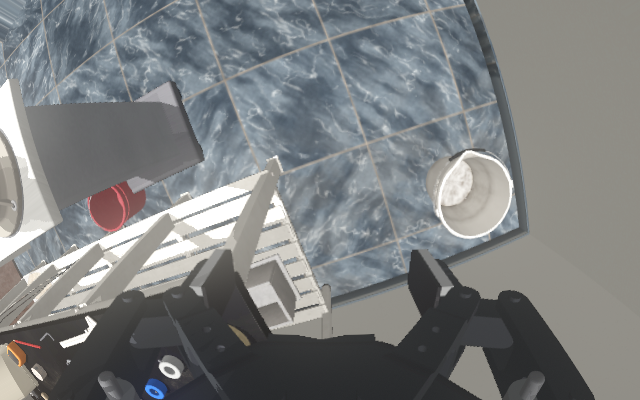

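```bash
python3 - <<'E'
from h import *
c=cam('top'); s=cam('scene')
a=cv2.resize(c['color'][165:255,265:375],None,fx=7,fy=6.5,interpolation=cv2.INTER_CUBIC)
cv2.imwrite('pics/t1.png',a)
b=cv2.resize(s['color'][170:280,170:360],None,fx=4.2,fy=4.2,interpolation=cv2.INTER_CUBIC)
cv2.imwrite('pics/s1.png',b)
a=cv2.resize(c['color'][190:250,190:270],None,fx=9,fy=9,interpolation=cv2.INTER_CUBIC)
cv2.imwrite('pics/t2.png',a)
for p in [(218,229),(251,209),(388,200)]: print(onz(c,*p,11))
for p in [(194,205),(238,203),(386,257)]: print(onz(s,*p,11))
E
```

```text
[471.59234121 249.75137367  11.        ]
[527.15595386 161.78739819  11.        ]
[ 554.1802901  -216.74322561   11.        ]
[471.00002018 252.18111229  11.        ]
[529.13485434 163.29424717  11.        ]
[ 550.95201333 -213.95968907   11.        ]
```

View pics/t1.png

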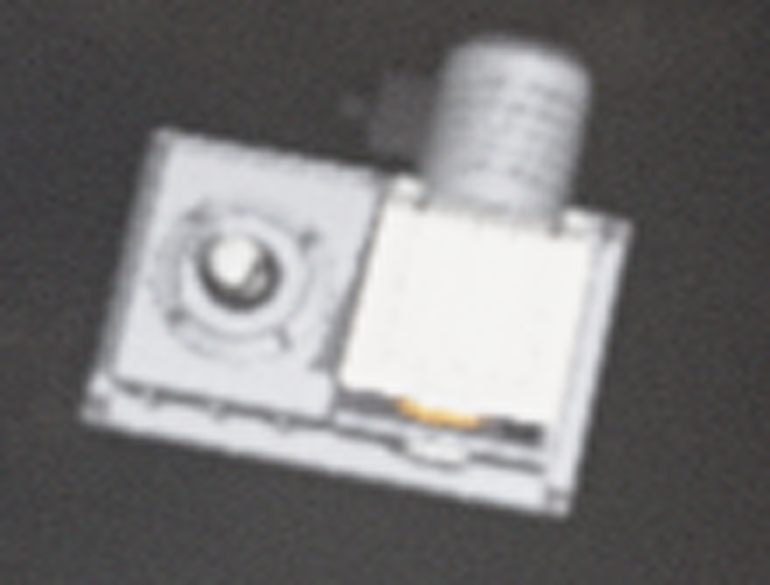

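View pics/s1.png

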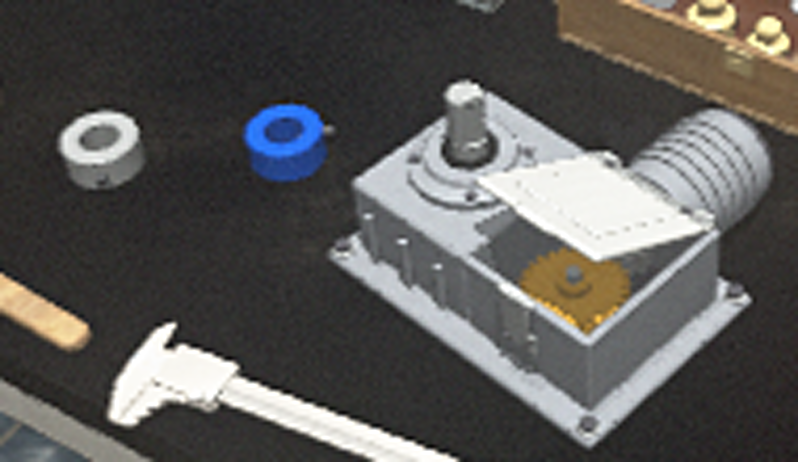

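View pics/t2.png

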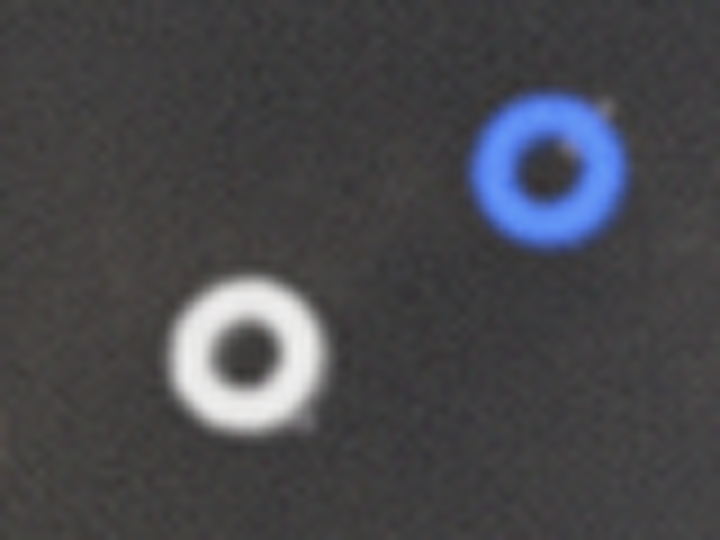

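```bash
python3 - <<'E'
from h import *
c=cam('top'); s=cam('scene')
T=lambda u,v:(265+u/7,165+v/6.5)
S=lambda u,v:(170+u/4.2,170+v/4.2)
print('end tri',tri([ray(c,*T(235,258)),ray(s,*S(464,90))]))
print('end top z112',onz(c,*T(235,258),112),'scene',onz(s,*S(464,90),112))
pts=[T(90,415),T(565,512),T(160,133),T(628,225)]
for p in pts: print(onz(c,*p,4))
for p in [S(338,252),S(590,440),S(745,300)]: print('s',onz(s,*p,4))
print('collar screw top',onz(c,190+310/9,190+425/9,11), 'c',onz(c,190+247/9,190+355/9,22),'scene top centre',onz(s,*S(100,138),22))
E
```

```text
end tri [522.96516203  26.29362424 113.39574857]
end top z112 [523.21849654  26.33265319 112.        ] scene [524.19444073  27.27716639 112.        ]
[473.38691736  87.50205603   4.        ]
[433.10494983 -98.93728696   4.        ]
[595.35791457  62.13776866   4.        ]
[ 556.04559495 -124.86214754    4.        ]
s [476.9208228   87.61537149   4.        ]
s [436.8623051  -95.79709614   4.        ]
s [ 555.26188331 -120.94914543    4.        ]
collar screw top [449.24490608 231.27988979  11.        ] c [469.23480679 248.56156418  22.        ] scene top centre [468.89186095 247.61655017  22.        ]
```

>>> step_arm([
  {"travel": [-0.7, -0.8, 0], "angular": [0, 0, 0], "hand": 85},
  {"travel": [-2.2, -2.6, 0], "angular": [0, 0, -0.2], "hand": 85},
  {"travel": [-3.9, -4.6, 0], "angular": [0, 0, -0.4], "hand": 85},
  {"travel": [-5.6, -6.6, 0], "angular": [0, 0, -0.6], "hand": 85},
  {"travel": [-7.3, -8.6, 0], "angular": [0, 0, -0.8], "hand": 85},
  {"travel": [-9.0, -10.6, 0], "angular": [0, 0, -1], "hand": 85},
  {"travel": [-10.5, -12.4, 0], "angular": [0, 0, -1], "hand": 85},
  {"travel": [-11, -13, 0], "angular": [0, 0, -1], "hand": 85},
])

```text
time_s: 1.35
eef_pos: [379.5, 230.5, 231.5]
orientation: [[-0.977, 0.214, 0.0], [0.214, 0.977, -0.0], [-0.0, 0.0, -1.0]]
wrist_force: [-0.7, 0.7, -1.4]
gripper_width: 0.991
```

```bash
python3 - <<'E'
from h import *
st()
c=cam('wrist'); cv2.imwrite('pics/w1.png',c['color']); print(proj(c,(469,248,22),True))
E
```

```text
time_s 1.35
joint_pos [-0.846, 0.087, 0.17, 2.09, -0.018, 0.966, 0.688]
joint_vel [0.259, -0.085, 0.151, 0.091, -0.017, -0.021, 0.452]
joint_torque [-0.471, -31.345, 1.241, -25.324, 0.217, 0.165, -0.355]
eef_pos [379.471, 230.548, 231.545]
orientation [[-0.977, 0.214, 0.0], [0.214, 0.977, -0.0], [-0.0, 0.0, -1.0]]
wrist_force [-0.687, 0.741, -1.367]
wrist_torque [0.013, 0.017, -0.015]
gripper_width 0.9905752974193026
(np.float64(348.9429391836756), np.float64(239.53818931688676))
```

View pics/w1.png

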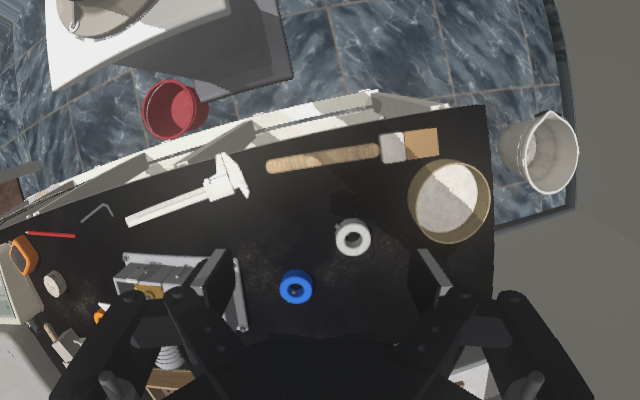

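```bash
python3 - <<'E'
from h import *
c=cam('wrist'); im=c['color']
cv2.imwrite('pics/w2.png',cv2.resize(im[205:275,310:400],None,fx=8,fy=8,interpolation=cv2.INTER_CUBIC))
st()
E
```

```text
time_s 1.45
joint_pos [-0.846, 0.087, 0.17, 2.09, -0.017, 0.966, 0.686]
joint_vel [-0.041, 0.021, -0.064, -0.027, -0.021, -0.008, -0.045]
joint_torque [0.922, -31.571, 1.314, -25.527, 0.122, 0.046, 0.451]
eef_pos [379.649, 230.762, 231.54]
orientation [[-0.977, 0.215, 0.0], [0.215, 0.977, -0.0], [-0.0, -0.0, -1.0]]
wrist_force [-0.282, 0.104, -0.101]
wrist_torque [0.053, -0.009, -0.019]
gripper_width 0.9942616963524512
```

View pics/w2.png

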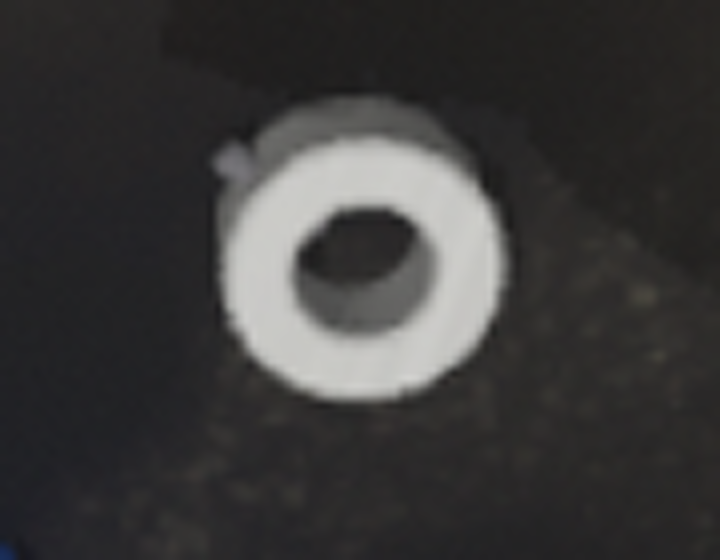

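```bash
python3 - <<'E'
from h import *
c=cam('wrist')
W=lambda u,v:(310+(u+.5)/8-.5,205+(v+.5)/8-.5)
C=onz(c,*W(363,270),22,True); print(C)
sc=onz(c,*W(232,158),11,True); print(sc)
d=sc-C; print(np.hypot(*d[:2]),np.degrees(np.arctan2(d[1],d[0])))
L=onz(c,*W(222,270),22,True);R=onz(c,*W(505,270),22,True);print(R-L)
E
```

```text
[469.29664408 255.62690913  22.        ]
[450.79673456 239.1727958   11.        ]
24.75852374355184 -138.349597833454
[ 9.96769296 43.11495229  0.        ]
```

>>> step_arm([
  {"travel": [-0.5, -1.2, 0], "angular": [0, 0, 0], "hand": 85},
  {"travel": [-1.4, -3.2, 0], "angular": [0, 0, 0], "hand": 85},
  {"travel": [-2.3, -5.4, 0], "angular": [0, 0, 0], "hand": 85},
  {"travel": [-3.2, -7.6, 0], "angular": [0, 0, 0], "hand": 85},
  {"travel": [-3.9, -9.2, 0], "angular": [0, 0, 0], "hand": 85},
  {"travel": [-4.2, -9.8, 0], "angular": [0, 0, 0], "hand": 85},
  {"travel": [-4.2, -9.8, 0], "angular": [0, 0, 0], "hand": 85},
  {"travel": [-4.2, -9.8, 0], "angular": [0, 0, 0], "hand": 85},
])

```text
time_s: 2.5
eef_pos: [429.9, -25.6, 231.2]
orientation: [[-0.978, 0.207, -0.0], [0.207, 0.978, 0.0], [0.0, 0.0, -1.0]]
wrist_force: [0.2, 0.3, 0.7]
gripper_width: 0.992
```

```bash
python3 - <<'E'
from h import *
c=cam('wrist'); cv2.imwrite('pics/w3.png',c['color']); print(proj(c,(523,26.5,112),True),proj(c,(481.5,-52.6,65),True))
s=st()
cv2.imwrite('pics/w3z.png',cv2.resize(c['color'][170:350,200:400],None,fx=4,fy=3.3,interpolation=cv2.INTER_CUBIC))
E
```

```text
(np.float64(390.9205861079123), np.float64(272.39998104619536)) (np.float64(304.82421134648945), np.float64(232.2329000097592))
time_s 2.55
joint_pos [-0.508, 0.055, 0.446, 2.131, -0.029, 0.961, 1.316]
joint_vel [-0.001, -0.003, 0.004, 0.003, 0.002, -0.001, 0.005]
joint_torque [0.313, -25.67, 0.972, -25.823, 0.027, -0.002, -0.011]
eef_pos [429.864, -25.616, 231.211]
orientation [[-0.978, 0.207, -0.0], [0.207, 0.978, 0.0], [0.0, 0.0, -1.0]]
wrist_force [0.064, -0.098, -0.397]
wrist_torque [0.032, 0.017, -0.025]
gripper_width 0.9954813778801711
```

View pics/w3.png

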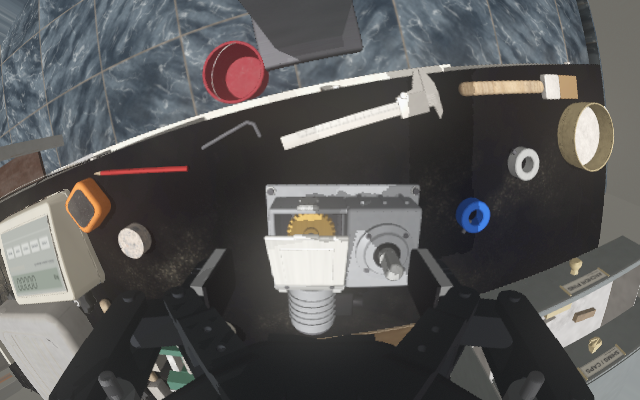

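View pics/w3z.png

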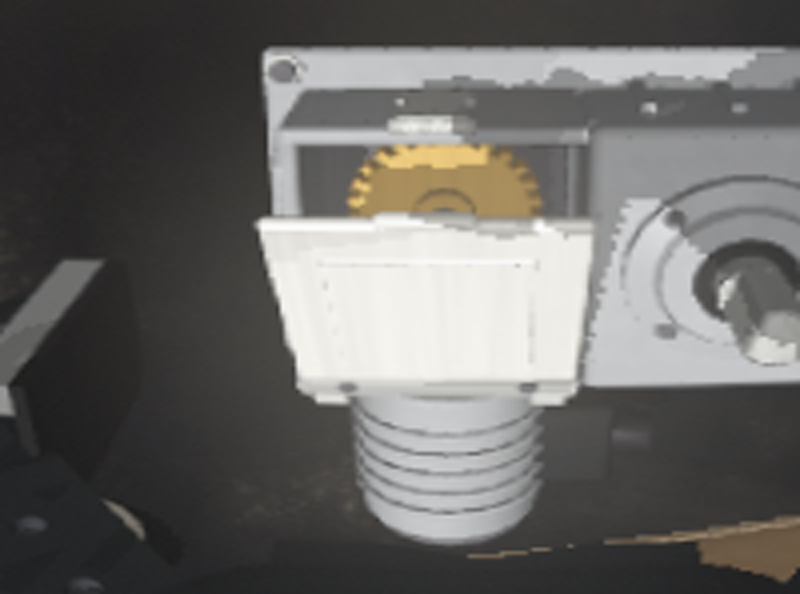

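```bash
cat >> h.py <<'E'
O=np.array([513.8,-16.5,0]); YAW=-0.211
def RD():
    c,s=np.cos(YAW),np.sin(YAW); return np.array([[c,-s,0],[s,c,0],[0,0,1.]])
def d2w(p): return O+RD()@np.array(p,float)
def w2d(p): return RD().T@(np.array(p,float)-O)
E
python3 - <<'E'
from h import *
c=cam('wrist')
o,d=ray(c,306.8,237,True); o2=w2d(o); d2=RD().T@d
# intersect with circle radius 96 about hinge
for r in (96,97):
  t=np.linspace(100,600,50001); P=o2+t[:,None]*d2; e=np.hypot(P[:,0]-46,P[:,2]-65)-r
  i=np.where(np.diff(np.sign(e)))[0]; print(P[i], [np.arctan2(P[k,2]-65,46-P[k,0]) for k in i])
for p,z in [((200+427/4,170+125/3.3),70),((200+280/4,170+70/3.3),4),((200+748/4,170+285/3.3),72)]: print(w2d(onz(c,*p,z,True)))
a=c['color'][205:300,345:440]; cv2.imwrite('pics/w4z.png',cv2.resize(a,None,fx=6,fy=6,interpolation=cv2.INTER_CUBIC))
E
```

```text
[[-38.20000646 -37.76131096 111.115908  ]
 [ 21.00557691 -44.63576286 -27.6881424 ]] [np.float64(0.5010716821622353), np.float64(-1.3074000234554484)]
[[-38.69776292 -37.70351569 112.28286911]
 [ 21.50333337 -44.69355813 -28.8551035 ]] [np.float64(0.5091581983645805), np.float64(-1.3154869820030437)]
[-53.20197102 -39.43167891  70.        ]
[-53.68941166 -88.25683493   4.        ]
[ 2.21486923 48.0209555  72.        ]
```

View pics/w4z.png

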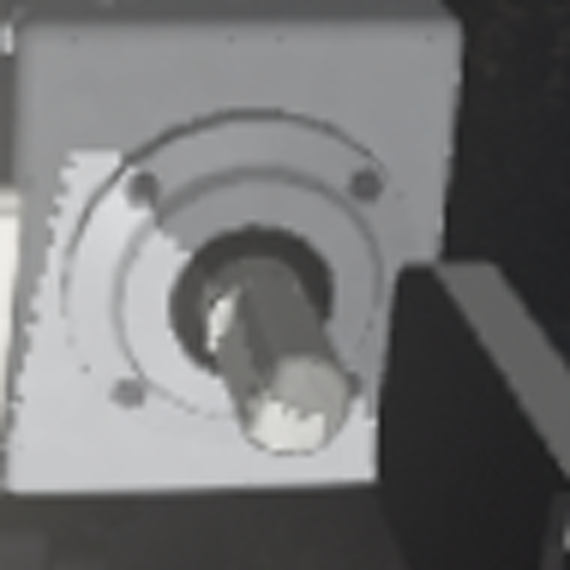

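>>> step_arm([
  {"travel": [-0.6, -0.2, 0.3], "angular": [0, 0, 0], "hand": 0},
  {"travel": [-1.4, -0.4, 1.0], "angular": [0, 0, 0], "hand": 0},
  {"travel": [-2.25, -0.6, 1.8], "angular": [0, 0, 0], "hand": 0},
  {"travel": [-2.25, -0.6, 2.8], "angular": [0, 0, 0], "hand": 0},
  {"travel": [-2.25, -0.6, 3.6], "angular": [0, 0, 0], "hand": 0},
  {"travel": [-2.25, -0.6, 4.0], "angular": [0, 0, 0], "hand": 0},
  {"travel": [-2.25, -0.6, 4.0], "angular": [0, 0, 0], "hand": 0},
  {"travel": [-2.25, -0.6, 4.0], "angular": [0, 0, 0], "hand": 0},
])

```text
time_s: 3.6
eef_pos: [482.3, -53.6, 132.0]
orientation: [[-0.978, 0.209, 0.001], [0.209, 0.978, 0.0], [-0.001, 0.001, -1.0]]
wrist_force: [0.1, -0.1, 0.2]
gripper_width: 0.006
```

```bash
python3 - <<'E'
from h import *
c=cam('wrist'); s=st(); cv2.imwrite('pics/w5.png',c['color']); print(proj(c,s['eef_pos'],True))
E
```

```text
time_s 3.65
joint_pos [-0.393, 0.317, 0.449, 2.118, -0.202, 0.745, 1.545]
joint_vel [0.002, -0.002, 0.001, 0.001, -0.001, -0.0, 0.001]
joint_torque [-0.047, -37.788, 4.343, -20.78, 0.007, 0.007, -0.004]
eef_pos [482.302, -53.658, 132.073]
orientation [[-0.978, 0.209, 0.002], [0.209, 0.978, 0.0], [-0.001, 0.001, -1.0]]
wrist_force [0.199, 0.459, 0.246]
wrist_torque [0.04, 0.006, -0.054]
gripper_width -0.00415042242266439
(np.float64(317.3516694454791), np.float64(253.90674111254552))
```

View pics/w5.png

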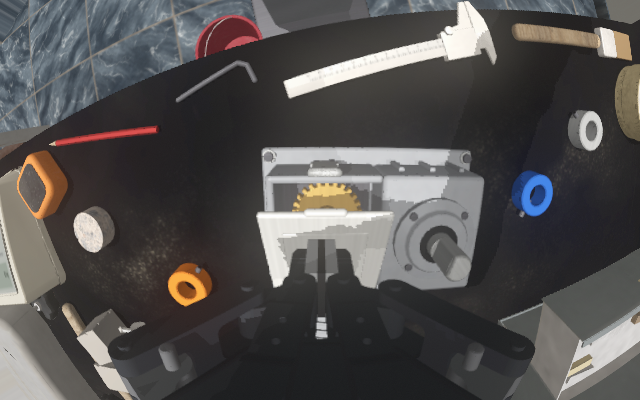

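```bash
python3 - <<'E'
from h import *
c=cam('wrist'); s=env.state(); R=np.array(s['orientation']);p=np.array(s['eef_pos'])
for q in [(11,0,0),(-11,0,0),(11,0,-10)]: print(proj(c,p+R@np.array(q,float),True))
cv2.imwrite('pics/w5z.png',cv2.resize(c['color'][200:300,250:400],None,fx=5,fy=5,interpolation=cv2.INTER_NEAREST))
E
```

```text
(np.float64(317.2779427189433), np.float64(233.7900004705166))
(np.float64(317.49222068603126), np.float64(272.34885695331485))
(np.float64(317.0177320592455), np.float64(241.9797946040224))
```

View pics/w5z.png

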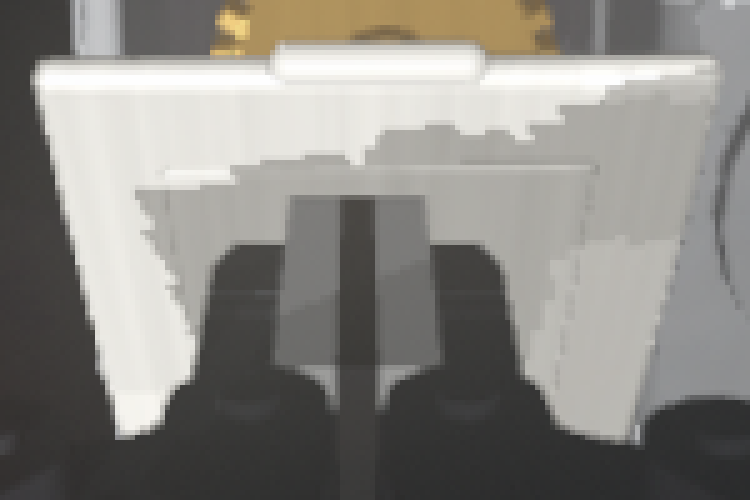

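>>> step_arm([
  {"travel": [0, 0, 0.5], "angular": [0, 0, 0], "hand": 0},
  {"travel": [0, 0, 1.0], "angular": [0, 0, 0], "hand": 0},
  {"travel": [0, 0, 1.4], "angular": [0, 0, 0], "hand": 0},
  {"travel": [0, 0, 1.7], "angular": [0, 0, 0], "hand": 0},
  {"travel": [0, 0, 2.0], "angular": [0, 0, 0], "hand": 0},
  {"travel": [0, 0, 2.3], "angular": [0, 0, 0], "hand": 0},
  {"travel": [0, 0, 2.45], "angular": [0, 0, 0], "hand": 0},
  {"travel": [0, 0, 2.6], "angular": [0, 0, 0], "hand": 0},
])

```text
time_s: 4.7
eef_pos: [481.1, -53.7, 66.2]
orientation: [[-0.978, 0.21, -0.001], [0.21, 0.978, 0.001], [0.001, 0.0, -1.0]]
wrist_force: [-1.7, 0.6, 2.0]
gripper_width: 0.0
```

>>> step_arm([
  {"travel": [0, 0, 0.05], "angular": [0, 0, 0], "hand": 0},
  {"travel": [0, 0, 0.1], "angular": [0, 0, 0], "hand": 0},
  {"travel": [0, 0, 0.15], "angular": [0, 0, 0], "hand": 0},
  {"travel": [0, 0, 0.2], "angular": [0, 0, 0], "hand": 0},
  {"travel": [0, 0, 0.25], "angular": [0, 0, 0], "hand": 0},
  {"travel": [0, 0, 0.25], "angular": [0, 0, 0], "hand": 0},
  {"travel": [0, 0, 0.25], "angular": [0, 0, 0], "hand": 0},
  {"travel": [0, 0, 0.25], "angular": [0, 0, 0], "hand": 0},
])

```text
time_s: 5.7
eef_pos: [481.4, -53.8, 63.7]
orientation: [[-0.978, 0.211, -0.0], [0.211, 0.978, 0.003], [0.001, 0.003, -1.0]]
wrist_force: [-18.3, 3.2, 58.5]
gripper_width: -0.004
```

```bash
python3 - <<'E'
from h import *
c=cam('wrist'); s=st(); cv2.imwrite('pics/w6.png',cv2.resize(c['color'][100:300,200:500],None,fx=2.6,fy=2.6,interpolation=cv2.INTER_CUBIC))
E
```

```text
time_s 5.75
joint_pos [-0.328, 0.438, 0.384, 2.158, -0.294, 0.594, 1.627]
joint_vel [0.001, -0.001, -0.001, -0.001, 0.001, 0.002, 0.001]
joint_torque [0.253, -20.754, 2.364, -15.439, -0.433, -6.126, -0.006]
eef_pos [481.385, -53.742, 63.698]
orientation [[-0.978, 0.211, -0.0], [0.211, 0.978, 0.003], [0.001, 0.003, -1.0]]
wrist_force [-19.292, 2.159, 59.115]
wrist_torque [0.564, 4.16, 0.05]
gripper_width 0.0009786070426804924
```

View pics/w6.png

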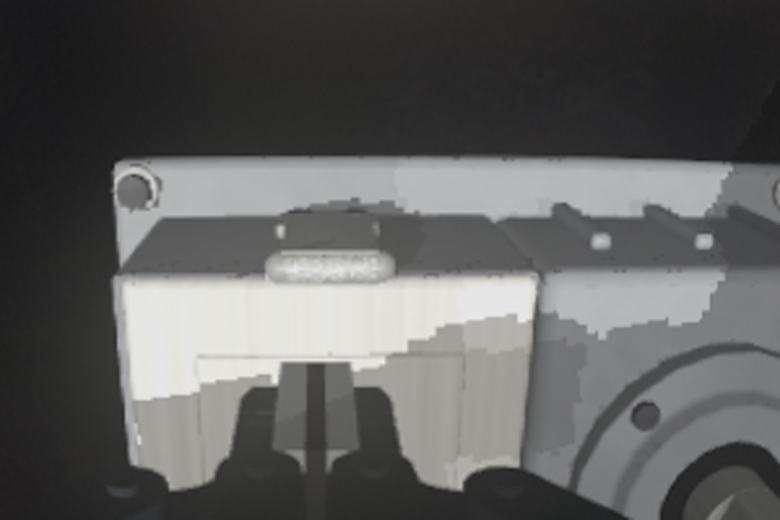

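>>> step_arm([
  {"travel": [0, 0, -0.2], "angular": [0, 0, 0], "hand": 0},
  {"travel": [0, 0, -1.0], "angular": [0, 0, 0], "hand": 0},
  {"travel": [0, 0, -2.6], "angular": [0, 0, 0], "hand": 0},
  {"travel": [0, 0, -4.4], "angular": [0, 0, 0], "hand": 85},
  {"travel": [-0.3, 1.2, -5.5], "angular": [0, 0, 0], "hand": 85},
  {"travel": [-0.8, 2.9, -5.5], "angular": [0, 0, 0], "hand": 85},
  {"travel": [-0.95, 3.5, -5.5], "angular": [0, 0, 0], "hand": 85},
  {"travel": [-0.95, 3.5, -5.5], "angular": [0, 0, 0], "hand": 85},
])

```text
time_s: 6.75
eef_pos: [523.4, 27.4, 197.2]
orientation: [[-0.978, 0.208, -0.0], [0.208, 0.978, -0.0], [0.0, -0.0, -1.0]]
wrist_force: [-0.6, -0.1, 0.6]
gripper_width: 0.992
```

```bash
python3 - <<'E'
from h import *
c=cam('wrist'); s=st(); cv2.imwrite('pics/w7.png',cv2.resize(c['color'][100:300,200:500],None,fx=2.6,fy=2.6,interpolation=cv2.INTER_CUBIC))
u,v=proj(c,(523,26.5,112),True); print(u,v); u=int(u);v=int(v)
cv2.imwrite('pics/w7z.png',cv2.resize(c['color'][v-30:v+35,u-30:u+40],None,fx=9,fy=9,interpolation=cv2.INTER_CUBIC)); print(u-30,v-30)
E
```

```text
time_s 6.8
joint_pos [-0.546, 0.282, 0.452, 1.975, -0.153, 0.918, 1.344]
joint_vel [0.016, -0.007, 0.021, 0.014, 0.003, -0.0, -0.001]
joint_torque [-1.283, -39.006, 3.27, -25.328, -0.124, -0.059, -0.041]
eef_pos [522.8, 26.035, 197.08]
orientation [[-0.978, 0.21, -0.001], [0.21, 0.978, -0.001], [0.001, -0.001, -1.0]]
wrist_force [-0.249, -1.302, -1.33]
wrist_torque [-0.057, 0.012, -0.008]
gripper_width 0.9997020727092771
317.5240088731241 204.39031749467745
287 174
```

View pics/w7.png

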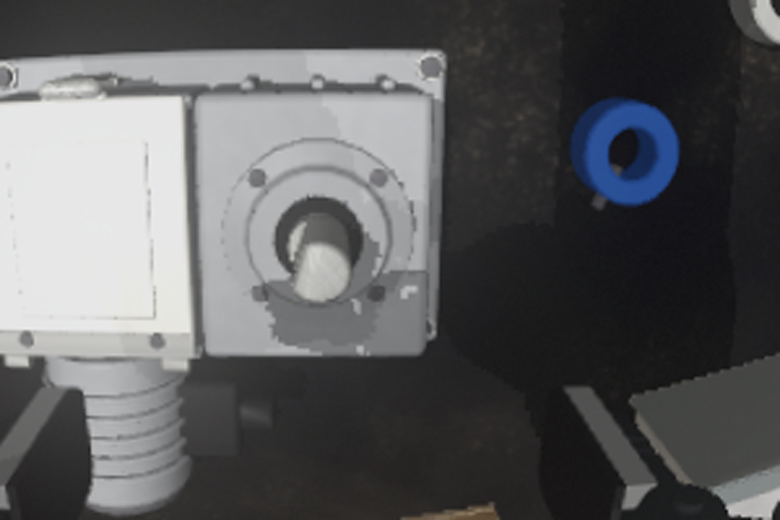

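View pics/w7z.png

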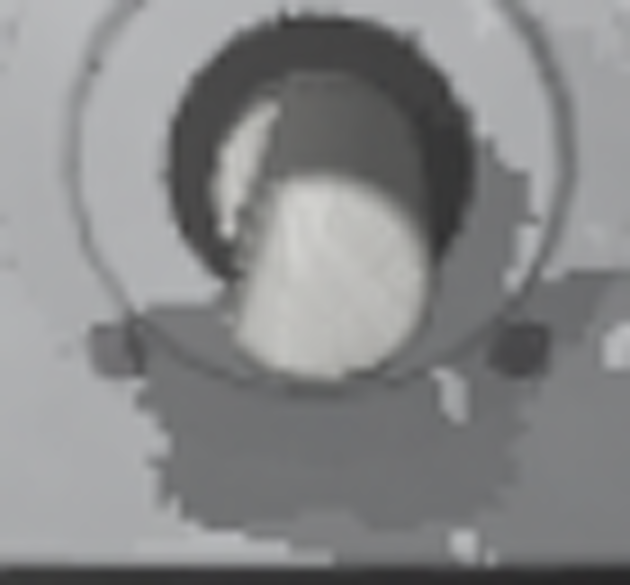

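```bash
cat >> h.py <<'E'
BU,BV=4.1,5.2
E
python3 - <<'E'
from h import *
c=cam('wrist'); s=env.state(); print(s['eef_pos'])
f=lambda u,v,z=112: onz(c,287+(u+.5)/9-.5-BU,174+(v+.5)/9-.5-BV,z,True)
p,q=f(272,190),f(237,340)
d=w2d(q)-w2d(p); print('edge drive',d,np.degrees(np.arctan2(d[1],d[0])))
# circle fit from arc pts
pts=[(330,177),(375,192),(408,220),(428,255),(430,300),(412,340),(380,366),(340,379),(290,374)]
W=np.array([f(*a)[:2] for a in pts])
A=np.c_[2*W,np.ones(len(W))]; x=np.linalg.lstsq(A,(W**2).sum(1),rcond=None)[0]; print('centre',x[:2],'r',np.sqrt(x[2]+x[0]**2+x[1]**2))
m=(p+q)/2; print('flat dist',np.hypot(*(m[:2]-x[:2])))
n=np.array([d[1],-d[0]])
print('proj',proj(c,(523,26.5,112),True))
E
```

```text
[522.54917402  25.31711953 197.11038025]
edge drive [13.22506768 -3.10250953  0.        ] -13.202455260133332
centre [518.77443325  26.77129032] r 8.914062696014417
flat dist 6.231368966993752
proj (np.float64(319.51430441352073), np.float64(204.78812647117206))
```

>>> step_arm([
  {"travel": [0, 0.03, 0.2], "angular": [0, 0, 0.6], "hand": 60},
  {"travel": [0, 0.05, 0.8], "angular": [0, 0, 1.2], "hand": 50},
  {"travel": [0, 0.05, 1.6], "angular": [0, 0, 1.65], "hand": 50},
  {"travel": [0, 0.05, 2.4], "angular": [0, 0, 1.65], "hand": 50},
  {"travel": [0, 0.05, 3.2], "angular": [0, 0, 1.65], "hand": 50},
  {"travel": [0, 0.05, 4.0], "angular": [0, 0, 1.65], "hand": 50},
  {"travel": [0, 0.05, 4.4], "angular": [0, 0, 1.65], "hand": 50},
  {"travel": [0, 0.05, 4.4], "angular": [0, 0, 1.65], "hand": 50},
])

```text
time_s: 7.85
eef_pos: [522.9, 27.0, 87.2]
orientation: [[-0.903, 0.429, -0.001], [0.429, 0.903, -0.001], [0.001, -0.001, -1.0]]
wrist_force: [0.7, 0.1, 0.7]
gripper_width: 0.588
```

```bash
python3 - <<'E'
from h import *
c=cam('wrist'); s=st(); cv2.imwrite('pics/w8.png',cv2.resize(c['color'][100:300,200:450],None,fx=3.1,fy=2.9,interpolation=cv2.INTER_CUBIC))
t=cam('scene'); cv2.imwrite('pics/s8.png',cv2.resize(t['color'][120:280,200:400],None,fx=4,fy=3.7,interpolation=cv2.INTER_CUBIC))
E
```

```text
time_s 7.9
joint_pos [-0.511, 0.453, 0.427, 2.058, -0.289, 0.687, 1.231]
joint_vel [-0.007, -0.012, 0.002, -0.012, 0.0, 0.002, -0.001]
joint_torque [0.107, -44.498, 6.014, -18.685, -0.009, -0.007, 0.021]
eef_pos [523.473, 27.227, 87.753]
orientation [[-0.904, 0.428, -0.0], [0.428, 0.904, -0.0], [-0.0, -0.0, -1.0]]
wrist_force [-0.111, 0.453, 0.573]
wrist_torque [0.02, -0.03, -0.006]
gripper_width 0.5845522685302055
```

View pics/w8.png

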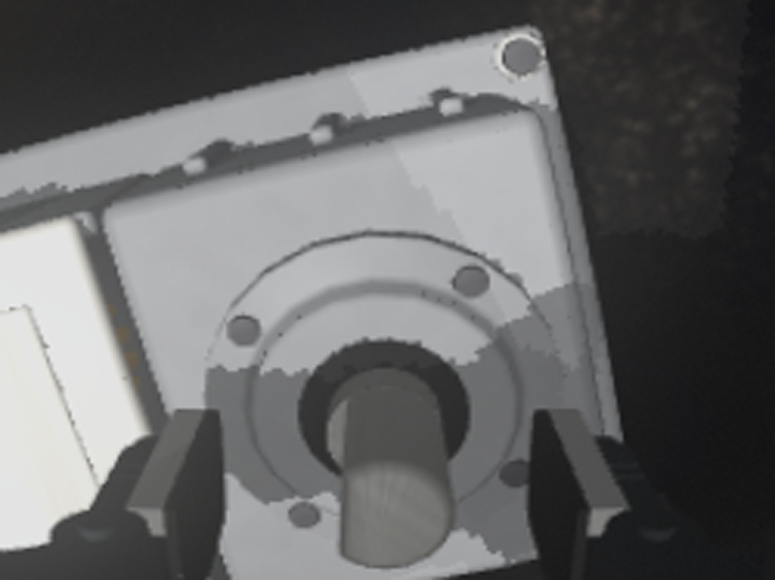

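View pics/s8.png

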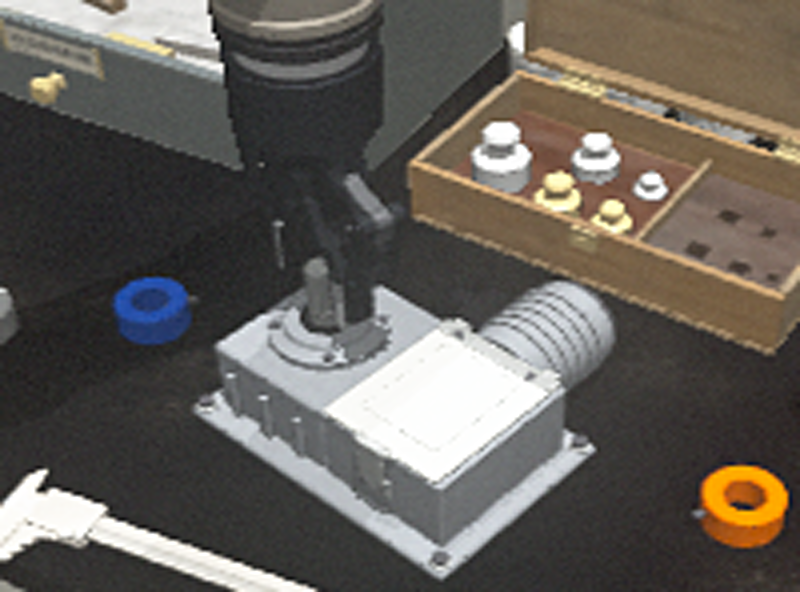

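>>> step_arm([
  {"travel": [0, 0, 0], "angular": [0, 0, 0], "hand": 10},
  {"travel": [0, 0, 0], "angular": [0, 0, 0], "hand": 10},
  {"travel": [0, 0, 0], "angular": [0, 0, 0], "hand": 10},
  {"travel": [0, 0, 0], "angular": [0, 0, 0], "hand": 10},
  {"travel": [0, 0, 0], "angular": [0, 0, 0], "hand": 10},
  {"travel": [0, 0, 0], "angular": [0, 0, 0.6], "hand": 10},
  {"travel": [0, 0, 0], "angular": [0, 0, 1.4], "hand": 10},
  {"travel": [0, 0, 0], "angular": [0, 0, 2.2], "hand": 10},
], squeeze=35)

```text
time_s: 8.95
eef_pos: [524.8, 28.8, 88.4]
orientation: [[-0.731, 0.683, 0.003], [0.683, 0.731, 0.001], [-0.001, 0.003, -1.0]]
wrist_force: [1.7, 3.6, 5.2]
gripper_width: 0.187
```

>>> step_arm([
  {"travel": [0, 0, 0], "angular": [0, 0, 0.9], "hand": 10},
  {"travel": [0, 0, 0], "angular": [0, 0, 1.9], "hand": 10},
  {"travel": [0, 0, 0], "angular": [0, 0, 2.9], "hand": 10},
  {"travel": [0, 0, 0], "angular": [0, 0, 3.9], "hand": 10},
  {"travel": [0, 0, 0], "angular": [0, 0, 4.9], "hand": 10},
  {"travel": [0, 0, 0], "angular": [0, 0, 5.9], "hand": 10},
  {"travel": [0, 0, 0], "angular": [0, 0, 6.9], "hand": 10},
  {"travel": [0, 0, 0], "angular": [0, 0, 7.4], "hand": 10},
])

```text
time_s: 9.95
eef_pos: [524.6, 27.3, 88.4]
orientation: [[0.213, 0.977, 0.002], [0.977, -0.213, -0.001], [-0.0, 0.002, -1.0]]
wrist_force: [-0.9, -0.3, 6.3]
gripper_width: 0.181
```

```bash
python3 - <<'E'
from h import *
c=cam('wrist'); s=st(); cv2.imwrite('pics/w9.png',cv2.resize(c['color'][100:300,200:450],None,fx=3.1,fy=2.9,interpolation=cv2.INTER_CUBIC))
R=np.array(s['orientation']); print(np.degrees(np.arctan2(R[1],R[0])))
E
```

```text
time_s 10.0
joint_pos [-0.773, 0.546, 0.787, 2.072, -0.571, 0.747, 0.158]
joint_vel [0.011, -0.008, -0.017, -0.003, 0.018, -0.005, 0.081]
joint_torque [-0.396, -39.91, 9.79, -15.803, -0.107, 0.025, 0.009]
eef_pos [524.62, 27.276, 88.393]
orientation [[0.215, 0.977, 0.002], [0.977, -0.215, -0.001], [-0.0, 0.002, -1.0]]
wrist_force [0.307, 0.161, 7.038]
wrist_torque [0.014, 0.049, 0.035]
gripper_width 0.18544851209974128
[ 77.584 -12.416 -20.08 ]
```

View pics/w9.png

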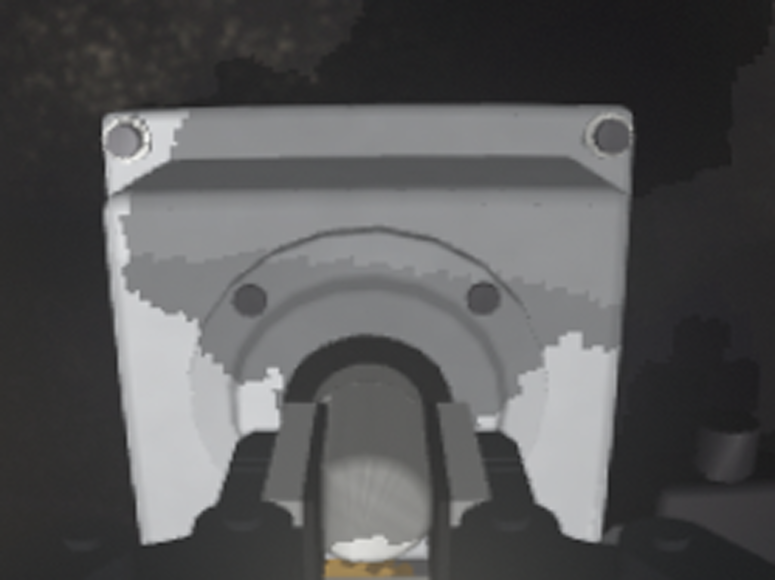

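>>> step_arm([
  {"travel": [0, 0, 0], "angular": [0, 0, 0], "hand": 10},
  {"travel": [0, 0, 0], "angular": [0, 0, 0], "hand": 10},
  {"travel": [0, 0, 0], "angular": [0, 0, 0], "hand": 10},
  {"travel": [0, 0, 0], "angular": [0, 0, 0], "hand": 50},
  {"travel": [0, 0, 0], "angular": [0, 0, 0], "hand": 50},
  {"travel": [0, 0, -0.2], "angular": [0, 0, 0], "hand": 50},
  {"travel": [0, 0, -1.4], "angular": [0, 0, 0], "hand": 50},
  {"travel": [0, 0, -3.4], "angular": [0, 0, 0], "hand": 60},
])

```text
time_s: 11.0
eef_pos: [522.3, 27.8, 172.6]
orientation: [[0.21, 0.978, -0.003], [0.978, -0.21, -0.001], [-0.002, -0.003, -1.0]]
wrist_force: [1.4, 0.3, 0.1]
gripper_width: 0.702
```

```bash
python3 - <<'E'
from h import *
c=cam('wrist'); s=st(); cv2.imwrite('pics/w10.png',cv2.resize(c['color'][100:300,200:450],None,fx=3.1,fy=2.9,interpolation=cv2.INTER_CUBIC))
E
```

```text
time_s 11.05
joint_pos [-0.893, 0.416, 0.927, 2.009, -0.422, 0.913, 0.044]
joint_vel [0.045, 0.035, -0.025, 0.001, -0.1, -0.145, 0.095]
joint_torque [-4.476, -23.938, 3.942, -15.752, -0.346, 0.336, 0.141]
eef_pos [526.178, 26.914, 178.772]
orientation [[0.211, 0.977, 0.006], [0.977, -0.211, 0.001], [0.002, 0.005, -1.0]]
wrist_force [3.184, -1.653, 4.658]
wrist_torque [-0.078, -0.255, 0.03]
gripper_width 0.7076609520109499
```

View pics/w10.png

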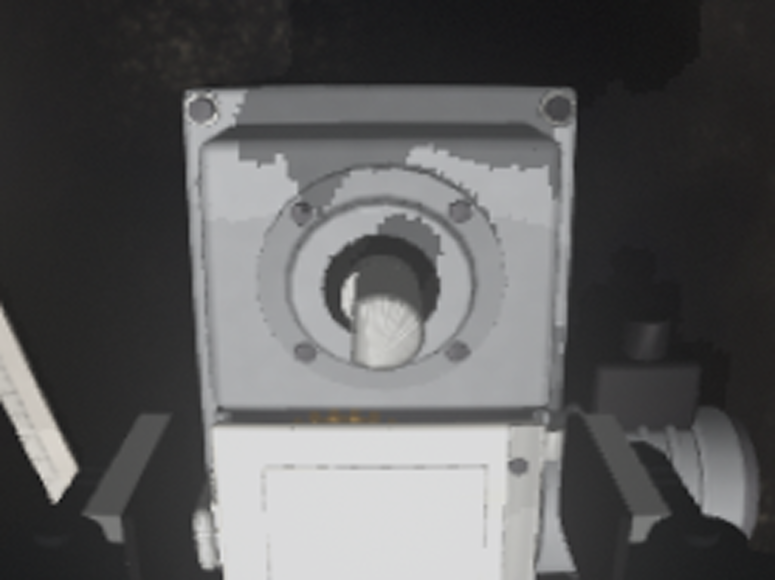

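>>> step_arm([
  {"travel": [0.6, -0.3, -0.3], "angular": [0, 0, -0.7], "hand": 70},
  {"travel": [1.8, -0.9, -0.7], "angular": [0, 0, -1.8], "hand": 70},
  {"travel": [3.2, -1.6, -0.9], "angular": [0, 0, -3.0], "hand": 70},
  {"travel": [4.6, -2.3, -0.9], "angular": [0, 0, -4.2], "hand": 70},
  {"travel": [6.0, -3.0, -0.9], "angular": [0, 0, -5.4], "hand": 70},
  {"travel": [7.2, -3.6, -0.9], "angular": [0, 0, -6.6], "hand": 70},
  {"travel": [8.0, -3.95, -0.9], "angular": [0, 0, -7.8], "hand": 70},
  {"travel": [8.2, -4.05, -0.9], "angular": [0, 0, -9.0], "hand": 70},
])

```text
time_s: 12.05
eef_pos: [465.6, 252.2, 194.3]
orientation: [[-0.871, 0.491, -0.002], [0.491, 0.871, -0.0], [0.001, -0.001, -1.0]]
wrist_force: [-0.5, 0.2, 0.1]
gripper_width: 0.816
```

>>> step_arm([
  {"travel": [0, 0, 0], "angular": [0, 0, -1.2], "hand": 70},
  {"travel": [0, 0, 0], "angular": [0, 0, -2.4], "hand": 70},
  {"travel": [0, 0, 0], "angular": [0, 0, -3.6], "hand": 70},
  {"travel": [0, 0, 0], "angular": [0, 0, -4.8], "hand": 70},
  {"travel": [0, 0, 0], "angular": [0, 0, -6.0], "hand": 70},
  {"travel": [0, 0, 0], "angular": [0, 0, -7.2], "hand": 70},
  {"travel": [0, 0, 0], "angular": [0, 0, -8.4], "hand": 70},
  {"travel": [0, 0, 0], "angular": [0, 0, -9.0], "hand": 70},
])

```text
time_s: 13.05
eef_pos: [466.2, 250.1, 194.5]
orientation: [[-0.739, -0.673, -0.001], [-0.673, 0.739, -0.001], [0.002, 0.0, -1.0]]
wrist_force: [0.1, -0.8, -0.1]
gripper_width: 0.818
```

```bash
python3 - <<'E'
from h import *
c=cam('wrist'); s=st(); u,v=proj(c,(469.2,248.3,22),True); print(u,v)
R=np.array(s['orientation']); print(np.degrees(np.arctan2(R[1],R[0])))
cv2.imwrite('pics/w11.png',c['color'])
cv2.imwrite('pics/w11z.png',cv2.resize(c['color'][150:250,270:380],None,fx=7,fy=6,interpolation=cv2.INTER_CUBIC))
E
```

```text
time_s 13.1
joint_pos [-0.894, 0.287, 0.343, 1.959, -0.12, 0.916, 1.82]
joint_vel [-0.012, 0.0, 0.02, -0.0, -0.011, 0.001, -0.135]
joint_torque [0.313, -41.43, 3.662, -24.804, 0.013, -0.006, -0.178]
eef_pos [466.279, 250.148, 194.472]
orientation [[-0.738, -0.675, -0.001], [-0.675, 0.738, -0.001], [0.001, 0.0, -1.0]]
wrist_force [0.65, 0.09, 0.721]
wrist_torque [-0.017, 0.022, 0.001]
gripper_width 0.8176011702740908
317.4678776946349 180.08352411846067
[-137.547  132.453 -153.722]
```

View pics/w11z.png

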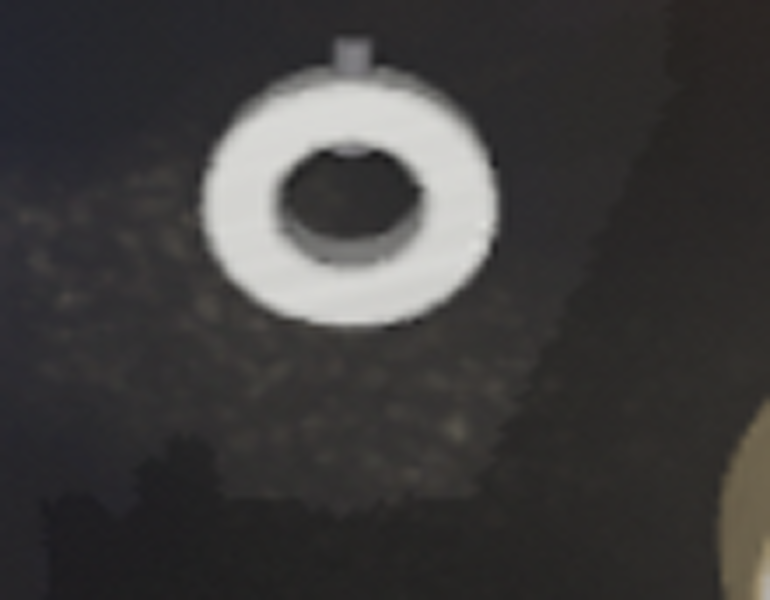

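View pics/w11.png

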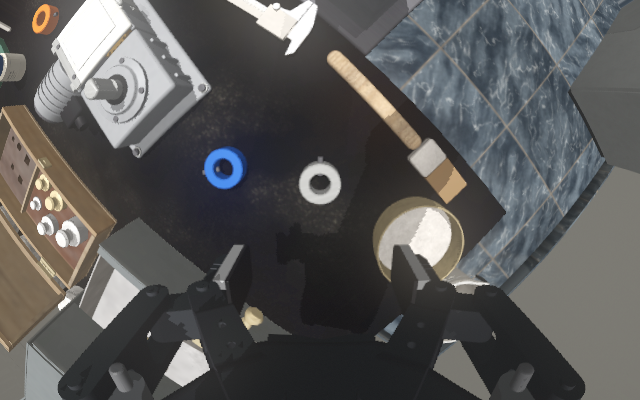

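```bash
python3 - <<'E'
from h import *
c=cam('wrist'); s=env.state()
f=lambda u,v,z: onz(c,270+(u+.5)/7-.5-BU,150+(v+.5)/6-.5,z,True)
C=f(350,203,22); S=f(353,42,11); print(C,S,np.degrees(np.arctan2(*(S-C)[1::-1])),np.hypot(*(S-C)[:2]))
t=cam('top'); print('tin',onz(t,168,238,40),onz(t,147,238,40))
# top blob
im=t['color'].astype(int); 
print('top',onz(t,190+(247+.5)/9-.5,190+(355+.5)/9-.5,22))
R=np.array(s['orientation']); 
for Q in (C,np.array([469.2,248.3,22])): print(R.T@(Q-np.array(s['eef_pos'])))
E
```

```text
[473.3062345  249.13483004  22.        ] [453.35804384 231.40900879  11.        ] -138.37593459611585 26.685858617420205
tin [444.19434605 373.37496298  40.        ] [443.99693697 428.52626277  40.        ]
top [470.43362766 249.81219139  22.        ]
[ -4.74528715  -5.4036166  172.48458973]
[ -1.1390679   -3.26978208 172.49058738]
```

>>> step_arm([
  {"travel": [0, 0, 0.3], "angular": [0, 0, 0], "hand": 66},
  {"travel": [-0.05, -0.1, 1.2], "angular": [0, 0, 0.1], "hand": 66},
  {"travel": [-0.11, -0.16, 2.4], "angular": [0, 0, 0.1], "hand": 66},
  {"travel": [-0.11, -0.16, 3.6], "angular": [0, 0, 0.1], "hand": 66},
  {"travel": [-0.11, -0.16, 4.8], "angular": [0, 0, 0.1], "hand": 66},
  {"travel": [-0.11, -0.16, 5.5], "angular": [0, 0, 0.1], "hand": 66},
  {"travel": [-0.11, -0.16, 5.8], "angular": [0, 0, 0.1], "hand": 66},
  {"travel": [-0.11, -0.16, 5.8], "angular": [0, 0, 0.1], "hand": 66},
])

```text
time_s: 14.2
eef_pos: [472.3, 248.6, 50.1]
orientation: [[-0.754, -0.657, -0.0], [-0.657, 0.754, -0.0], [0.0, -0.0, -1.0]]
wrist_force: [0.2, -0.1, 0.1]
gripper_width: 0.774
```

```bash
python3 - <<'E'
from h import *
c=cam('wrist'); s=st(); p=np.array(s['eef_pos']);R=np.array(s['orientation'])
for z in (0,11,22): print(z,proj(c,(p[0],p[1],z),True))
cv2.imwrite('pics/w12.png',cv2.resize(c['color'][150:350,200:450],None,fx=3.1,fy=2.9,interpolation=cv2.INTER_CUBIC))
E
```

```text
time_s 14.25
joint_pos [-0.82, 0.511, 0.276, 2.046, -0.234, 0.613, 1.903]
joint_vel [-0.002, -0.013, 0.002, -0.005, 0.001, 0.0, -0.001]
joint_torque [-0.012, -48.466, 4.901, -17.276, -0.005, -0.007, 0.007]
eef_pos [472.654, 248.724, 50.558]
orientation [[-0.754, -0.657, 0.001], [-0.657, 0.754, 0.001], [-0.001, -0.0, -1.0]]
wrist_force [-0.413, 0.061, -0.241]
wrist_torque [-0.007, 0.038, -0.004]
gripper_width 0.7677845734550035
0 (np.float64(320.4741008901395), np.float64(219.28351975762186))
11 (np.float64(320.44880882468846), np.float64(225.2304808016568))
22 (np.float64(320.4208167302842), np.float64(231.84223816399157))
```

View pics/w12.png

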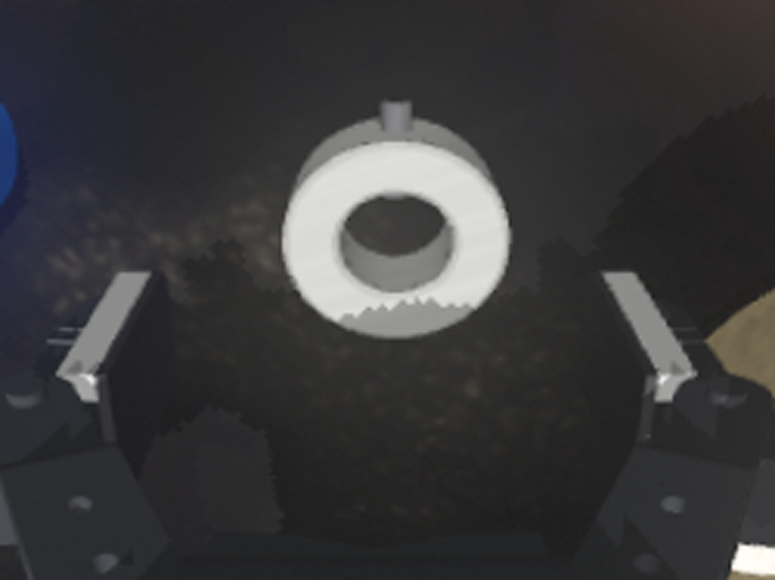

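>>> step_arm([
  {"travel": [0.04, 0.12, 0.3], "angular": [0, 0, 0], "hand": 66},
  {"travel": [0.04, 0.12, 0.9], "angular": [0, 0, 0], "hand": 66},
  {"travel": [0.04, 0.12, 1.5], "angular": [0, 0, 0], "hand": 66},
  {"travel": [0.04, 0.12, 1.85], "angular": [0, 0, 0], "hand": 66},
  {"travel": [0.04, 0.12, 1.94], "angular": [0, 0, 0], "hand": 66},
  {"travel": [0.04, 0.12, 1.94], "angular": [0, 0, 0], "hand": 66},
  {"travel": [0.04, 0.12, 1.94], "angular": [0, 0, 0], "hand": 60},
  {"travel": [0.04, 0.12, 1.94], "angular": [0, 0, 0], "hand": 56},
], squeeze=40)

```text
time_s: 15.25
eef_pos: [469.7, 250.3, 1.9]
orientation: [[-0.754, -0.657, 0.001], [-0.657, 0.754, 0.0], [-0.001, -0.0, -1.0]]
wrist_force: [-0.0, -1.4, -0.1]
gripper_width: 0.655
```

```bash
python3 - <<'E'
from h import *
c=cam('wrist'); s=st(); p=np.array(s['eef_pos']);R=np.array(s['orientation'])
for z in (0,11,22): print(z,proj(c,(p[0],p[1],z),True))
cv2.imwrite('pics/w13.png',cv2.resize(c['color'][150:350,200:450],None,fx=3.1,fy=2.9,interpolation=cv2.INTER_CUBIC))
E
```

```text
time_s 15.3
joint_pos [-0.792, 0.594, 0.236, 2.063, -0.269, 0.513, 1.928]
joint_vel [0.001, 0.001, 0.001, 0.001, 0.001, -0.001, -0.0]
joint_torque [0.016, -51.867, 5.149, -14.904, 0.007, -0.001, -0.0]
eef_pos [469.662, 250.222, 1.855]
orientation [[-0.754, -0.657, 0.0], [-0.657, 0.754, 0.0], [-0.001, -0.0, -1.0]]
wrist_force [0.647, -0.023, -0.262]
wrist_torque [0.019, -0.044, 0.042]
gripper_width 0.6515047170886933
0 (np.float64(320.51694481266554), np.float64(250.11835330597216))
11 (np.float64(320.48811492137474), np.float64(259.92587120365226))
22 (np.float64(320.455540298511), np.float64(271.1000218095641))
```

View pics/w13.png

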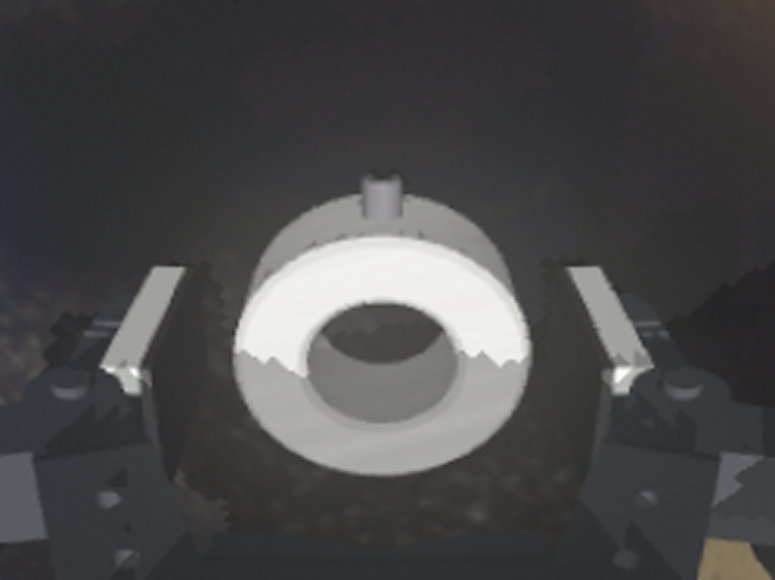

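>>> step_arm([
  {"travel": [0, 0, 0], "angular": [0, 0, 0], "hand": 50},
  {"travel": [0, 0, 0], "angular": [0, 0, 0], "hand": 46},
  {"travel": [0, 0, 0], "angular": [0, 0, 0], "hand": 36},
  {"travel": [0, 0, 0], "angular": [0, 0, 0], "hand": 30},
  {"travel": [0, 0, 0], "angular": [0, 0, 0], "hand": 30},
  {"travel": [0, 0, 0], "angular": [0, 0, 0], "hand": 30},
  {"travel": [0, 0, -0.2], "angular": [0, 0, 0], "hand": 30},
  {"travel": [0, 0, -0.6], "angular": [0, 0, 0], "hand": 30},
], squeeze=45)

```text
time_s: 16.3
eef_pos: [469.0, 249.7, 16.5]
orientation: [[-0.754, -0.657, -0.001], [-0.657, 0.754, -0.001], [0.001, 0.0, -1.0]]
wrist_force: [0.3, 0.2, -1.2]
gripper_width: 0.493
```

```bash
python3 - <<'E'
from h import *
c=cam('wrist'); s=st()
cv2.imwrite('pics/w14.png',cv2.resize(c['color'][150:350,200:450],None,fx=3.1,fy=2.9,interpolation=cv2.INTER_CUBIC))
E
```

```text
time_s 16.35
joint_pos [-0.804, 0.565, 0.25, 2.059, -0.259, 0.545, 1.919]
joint_vel [0.005, 0.01, -0.0, -0.01, -0.01, -0.034, 0.01]
joint_torque [-0.349, -47.943, 4.593, -14.973, -0.026, -0.005, 0.027]
eef_pos [469.97, 250.252, 17.967]
orientation [[-0.754, -0.657, 0.001], [-0.657, 0.754, 0.001], [-0.001, -0.0, -1.0]]
wrist_force [-0.489, 0.191, -0.87]
wrist_torque [-0.012, -0.003, -0.042]
gripper_width 0.4914319558809106
```

View pics/w14.png

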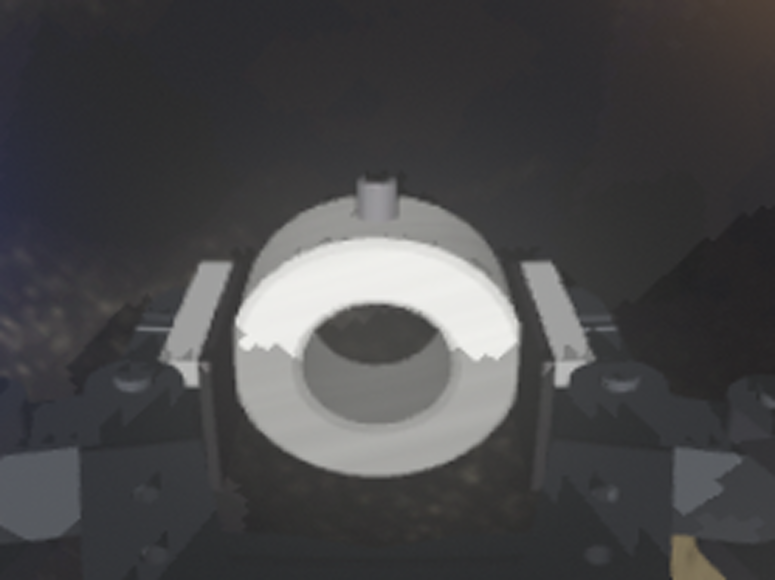

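>>> step_arm([
  {"travel": [0, 0, -1.0], "angular": [0, 0, 0], "hand": 30},
  {"travel": [0.1, -0.3, -2.6], "angular": [0, 0, 0.4], "hand": 30},
  {"travel": [0.7, -1.4, -4.2], "angular": [0, 0, 1.4], "hand": 30},
  {"travel": [1.6, -3.0, -4.9], "angular": [0, 0, 2.5], "hand": 30},
  {"travel": [2.5, -4.7, -4.9], "angular": [0, 0, 3.7], "hand": 30},
  {"travel": [3.4, -6.4, -4.9], "angular": [0, 0, 4.9], "hand": 30},
  {"travel": [4.1, -7.8, -4.9], "angular": [0, 0, 6.0], "hand": 30},
  {"travel": [4.28, -8.14, -4.9], "angular": [0, 0, 6.65], "hand": 30},
])

```text
time_s: 17.35
eef_pos: [522.9, 23.0, 139.6]
orientation: [[-0.976, 0.218, 0.001], [0.218, 0.976, -0.001], [-0.001, -0.001, -1.0]]
wrist_force: [0.6, 1.3, -1.7]
gripper_width: 0.489
```

>>> step_arm([
  {"travel": [0, 0, 0], "angular": [0, 0, 0], "hand": 30},
  {"travel": [0, 0, 0], "angular": [0, 0, 0], "hand": 30},
  {"travel": [0, 0, 0], "angular": [0, 0, 0], "hand": 30},
  {"travel": [0, 0, 0], "angular": [0, 0, 0], "hand": 30},
  {"travel": [0, 0, 0], "angular": [0, 0, 0], "hand": 30},
  {"travel": [0, 0, 0], "angular": [0, 0, 0], "hand": 30},
  {"travel": [0, 0, 0], "angular": [0, 0, 0], "hand": 30},
  {"travel": [0, 0, 0], "angular": [0, 0, 0], "hand": 30},
])

```text
time_s: 18.35
eef_pos: [522.6, 26.4, 139.0]
orientation: [[-0.978, 0.21, -0.0], [0.21, 0.978, 0.0], [0.0, 0.0, -1.0]]
wrist_force: [0.2, 0.4, -1.7]
gripper_width: 0.484
```

```bash
python3 - <<'E'
from h import *
c=cam('wrist'); s=st(); R=np.array(s['orientation']); print(np.degrees(np.arctan2(R[1],R[0])))
cv2.imwrite('pics/w15.png',cv2.resize(c['color'][150:350,200:450],None,fx=3.1,fy=2.9,interpolation=cv2.INTER_CUBIC))
t=cam('scene'); cv2.imwrite('pics/s15.png',cv2.resize(t['color'][150:270,220:370],None,fx=5.2,fy=5,interpolation=cv2.INTER_CUBIC))
t=cam('top'); cv2.imwrite('pics/t15.png',cv2.resize(t['color'][150:270,220:370],None,fx=5.2,fy=5,interpolation=cv2.INTER_CUBIC))
E
```

```text
time_s 18.4
joint_pos [-0.663, 0.396, 0.618, 2.035, -0.315, 0.804, 1.499]
joint_vel [-0.001, 0.001, 0.001, -0.002, -0.001, 0.0, 0.0]
joint_torque [-0.007, -41.429, 7.331, -22.069, 0.011, -0.0, 0.0]
eef_pos [522.612, 26.378, 139.039]
orientation [[-0.978, 0.21, -0.0], [0.21, 0.978, -0.0], [0.0, -0.0, -1.0]]
wrist_force [-0.299, 0.122, -2.349]
wrist_torque [0.017, -0.005, -0.04]
gripper_width 0.48901692056270607
[ 167.899   77.899 -135.313]
```

View pics/w15.png

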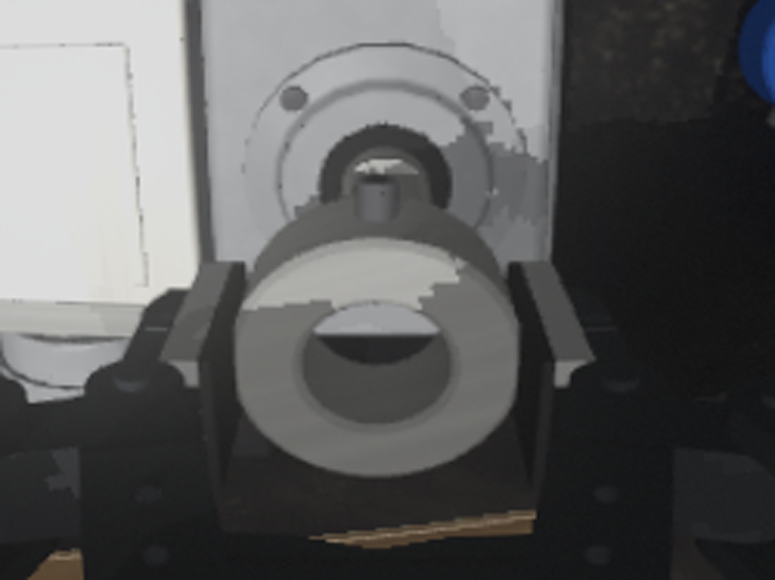

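View pics/s15.png

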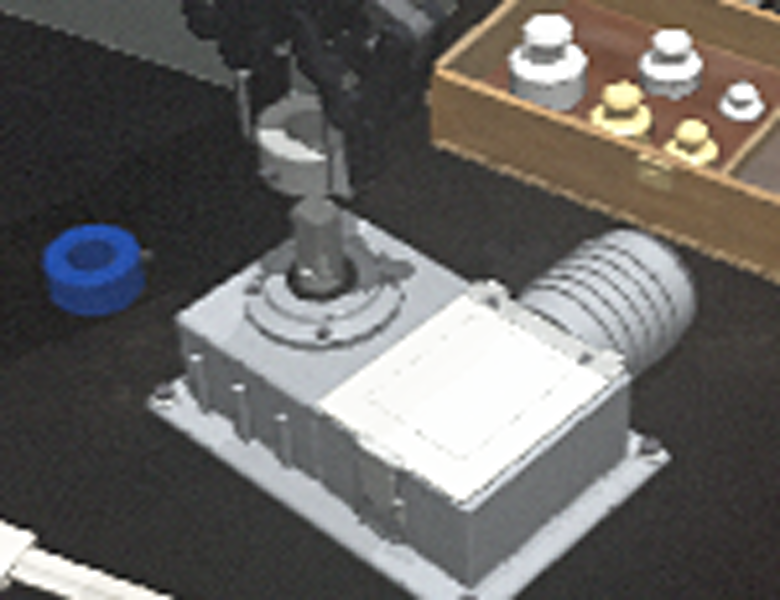

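```bash
python3 - <<'E'
from h import *
c=cam('wrist'); s=env.state(); p=np.array(s['eef_pos']);R=np.array(s['orientation'])
zt=p[2]+20.1
cv2.imwrite('pics/w15b.png',cv2.resize(c['color'][220:320,260:390],None,fx=6,fy=6,interpolation=cv2.INTER_CUBIC))
for BV in (0,2.5,5.2):
  f=lambda u,v,z: R.T@(onz(c,200+(u+.5)/3.1-.5-1.1,150+(v+.5)/2.9-.5-BV,z,True)-p)
  a,b=f(377,237,zt),f(377,475,zt); l,r=f(236,355,zt),f(518,355,zt)
  print(BV,a,b,(a+b)/2,(a-b)[0],(r-l)[1])
  a,b=f(377,303,zt),f(377,428,zt); print('bore',(a+b)/2,(a-b)[0])
  g=f(386,185,72); print('boss hole centre?',g, 'expect',R.T@(np.array([523.1,28.1,72])-p))
E
```

```text
0 [ 20.45130175   1.49011275 -20.09903357] [-22.91281652   1.41866843 -20.10111899] [ -1.23075738   1.45439059 -20.10007628] 43.36411827090379 41.21259793505036
bore [ -1.77156415   1.45508003 -20.10010231] 22.862310727115762
boss hole centre? [-1.07023808  3.23782486 67.01974105] expect [-0.12546415  1.78131688 67.01980357]
2.5 [ 21.59558851   1.4917408  -20.09897854] [-21.36620942   1.42149644 -20.10104462] [  0.11468955   1.45661862 -20.10001158] 42.9617979282758 41.04985093317036
bore [ -0.44320104   1.45728017 -20.10003843] 22.648555852075866
boss hole centre? [ 0.8085189   3.23494959 67.01983147] expect [-0.12546415  1.78131688 67.01980357]
5.2 [ 22.82323392   1.49347048 -20.0989195 ] [-19.71670234   1.42449319 -20.1009653 ] [  1.55326579   1.45898184 -20.0999424 ] 42.539936259950196 40.87775528572594
bore [  0.97744452   1.45961478 -20.09997011] 22.424344551418248
boss hole centre? [ 2.82635794  3.23193345 67.01992858] expect [-0.12546415  1.78131688 67.01980357]
```

View pics/w15b.png

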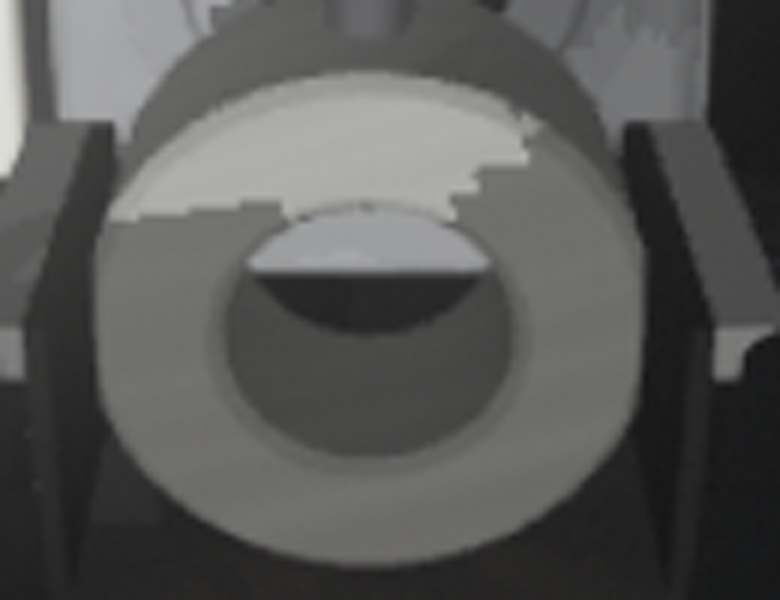

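View pics/t15.png

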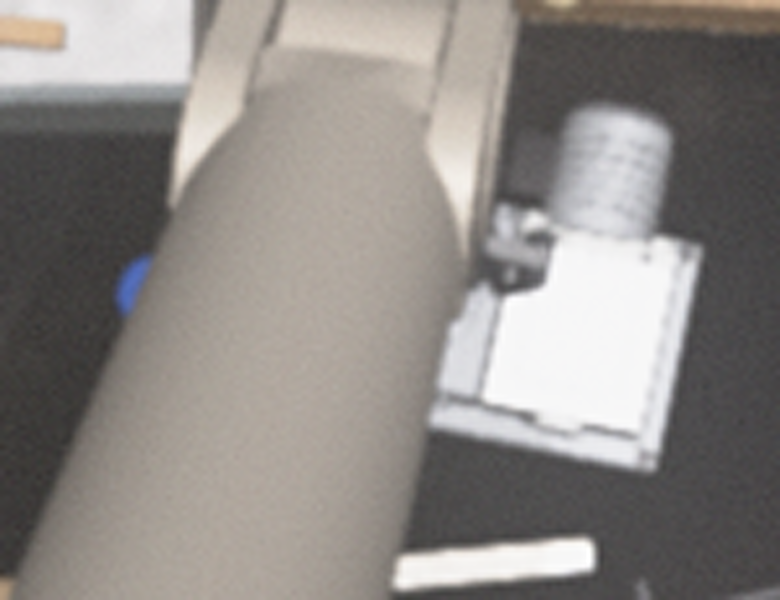

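>>> step_arm([
  {"travel": [0.04, 0.07, 0.1], "angular": [0, 0, 0], "hand": 30},
  {"travel": [0.04, 0.07, 0.4], "angular": [0, 0, 0], "hand": 30},
  {"travel": [0.04, 0.07, 0.7], "angular": [0, 0, 0], "hand": 30},
  {"travel": [0.04, 0.07, 0.9], "angular": [0, 0, 0], "hand": 30},
  {"travel": [0.04, 0.07, 1.0], "angular": [0, 0, 0], "hand": 30},
  {"travel": [0.04, 0.07, 1.08], "angular": [0, 0, 0], "hand": 30},
  {"travel": [0.04, 0.07, 1.16], "angular": [0, 0, 0], "hand": 30},
  {"travel": [0.04, 0.07, 1.16], "angular": [0, 0, 0], "hand": 30},
])

```text
time_s: 19.55
eef_pos: [522.0, 28.4, 110.0]
orientation: [[-0.978, 0.21, -0.0], [0.21, 0.978, 0.0], [0.0, 0.0, -1.0]]
wrist_force: [-0.4, 0.2, -1.6]
gripper_width: 0.493
```

```bash
python3 - <<'E'
from h import *
c=cam('wrist'); s=st()
cv2.imwrite('pics/w16.png',cv2.resize(c['color'][150:350,200:450],None,fx=3.1,fy=2.9,interpolation=cv2.INTER_CUBIC))
E
```

```text
time_s 19.6
joint_pos [-0.639, 0.44, 0.587, 2.055, -0.356, 0.744, 1.529]
joint_vel [0.0, -0.002, -0.0, 0.0, -0.0, -0.001, -0.001]
joint_torque [0.008, -43.203, 7.709, -20.426, 0.003, -0.005, 0.005]
eef_pos [522.046, 28.337, 110.076]
orientation [[-0.978, 0.21, 0.0], [0.21, 0.978, 0.0], [-0.0, 0.0, -1.0]]
wrist_force [-0.3, -0.023, -1.764]
wrist_torque [-0.016, 0.013, 0.039]
gripper_width 0.4886953075698084
```

View pics/w16.png

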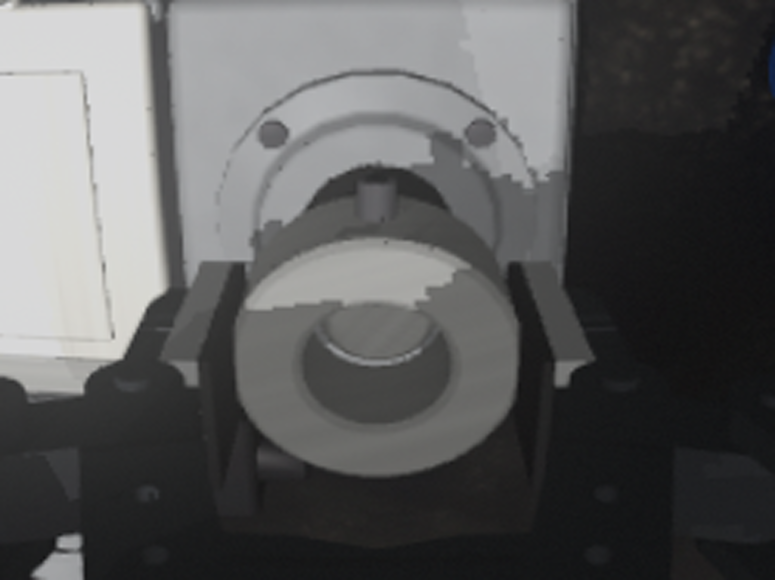

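>>> step_arm([
  {"travel": [0, 0, 0.08], "angular": [0, 0, 0], "hand": 30},
  {"travel": [0, 0, 0.16], "angular": [0, 0, 0], "hand": 30},
  {"travel": [0, 0, 0.24], "angular": [0, 0, 0], "hand": 30},
  {"travel": [0, 0, 0.3], "angular": [0, 0, 0], "hand": 30},
  {"travel": [0, 0, 0.36], "angular": [0, 0, 0], "hand": 30},
  {"travel": [0, 0, 0.4], "angular": [0, 0, 0], "hand": 30},
  {"travel": [0, 0, 0.44], "angular": [0, 0, 0], "hand": 30},
  {"travel": [0, 0, 0.44], "angular": [0, 0, 0], "hand": 30},
])

```text
time_s: 20.6
eef_pos: [522.0, 28.3, 99.0]
orientation: [[-0.978, 0.21, -0.0], [0.21, 0.978, 0.0], [0.0, -0.0, -1.0]]
wrist_force: [0.9, -0.2, -2.4]
gripper_width: 0.489
```

>>> step_arm([
  {"travel": [0, 0, 0.06], "angular": [0, 0, 0], "hand": 30},
  {"travel": [0, 0, 0.12], "angular": [0, 0, 0], "hand": 30},
  {"travel": [0, 0, 0.18], "angular": [0, 0, 0], "hand": 30},
  {"travel": [0, 0, 0.23], "angular": [0, 0, 0], "hand": 30},
  {"travel": [0, 0, 0.28], "angular": [0, 0, 0], "hand": 30},
  {"travel": [0, 0, 0.28], "angular": [0, 0, 0], "hand": 30},
  {"travel": [0, 0, 0.28], "angular": [0, 0, 0], "hand": 30},
  {"travel": [0, 0, 0.28], "angular": [0, 0, 0], "hand": 30},
])

```text
time_s: 21.6
eef_pos: [522.1, 28.4, 92.1]
orientation: [[-0.978, 0.21, 0.0], [0.21, 0.978, 0.0], [-0.0, 0.0, -1.0]]
wrist_force: [0.2, -0.1, -1.0]
gripper_width: 0.487
```

```bash
python3 - <<'E'
from h import *
c=cam('wrist'); s=st()
cv2.imwrite('pics/w17.png',cv2.resize(c['color'][150:350,200:450],None,fx=3.1,fy=2.9,interpolation=cv2.INTER_CUBIC))
t=cam('scene'); cv2.imwrite('pics/s17.png',cv2.resize(t['color'][150:270,220:370],None,fx=5.2,fy=5,interpolation=cv2.INTER_CUBIC))
E
```

```text
time_s 21.65
joint_pos [-0.619, 0.469, 0.565, 2.066, -0.381, 0.708, 1.551]
joint_vel [-0.001, 0.002, -0.001, 0.001, -0.001, -0.001, 0.0]
joint_torque [0.004, -44.544, 7.96, -19.465, 0.01, -0.001, -0.0]
eef_pos [522.03, 28.324, 92.09]
orientation [[-0.978, 0.21, 0.0], [0.21, 0.978, 0.0], [-0.0, 0.0, -1.0]]
wrist_force [0.037, -0.258, -0.599]
wrist_torque [-0.027, -0.002, 0.031]
gripper_width 0.4917436524048114
```

View pics/w17.png

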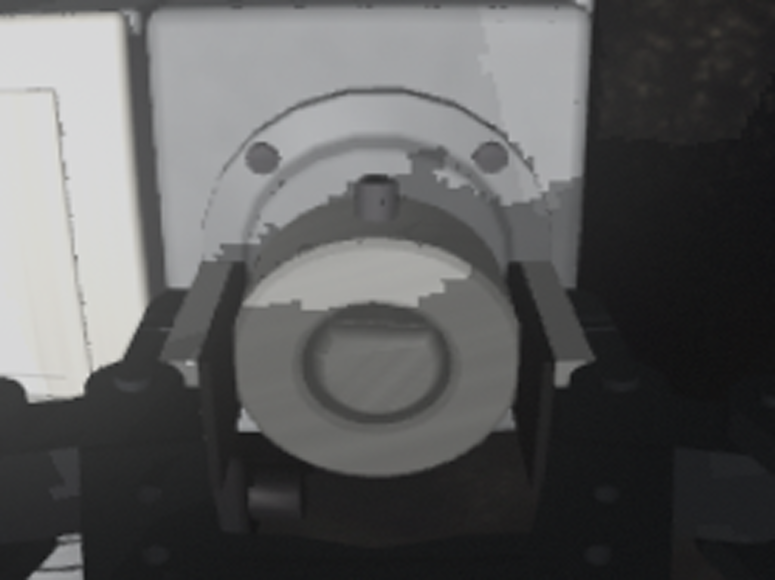

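View pics/s17.png

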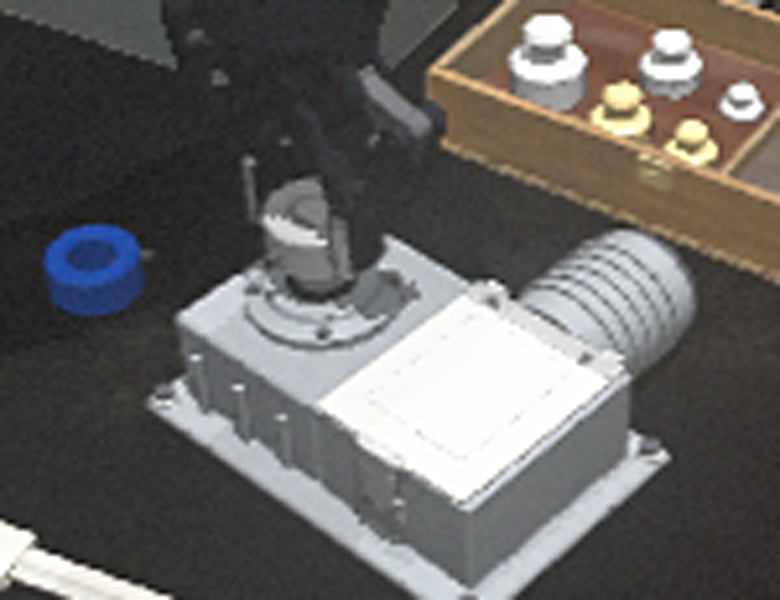

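```bash
python3 - <<'E'
from h import *
print(env.sign_off()); print(env.state()['time_s'])
E
```

```text
the job is handed in; nothing more can be done
None
the job is handed in; nothing more can be done
```

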